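# Load a pipe flange into the low test bay and switch the test on

### The job

Lift the iron pipe flange out of the drip tray and set it down flat, without dropping it, on the dark ring mark in front of the test bay, and let go. Then push it across the counter, under the bay's low beam, until it is fully home against both steel stop posts. Only then flip the rocker switch on the grey control box by pressing its raised end fully down, and leave the valve, coupling and nozzle where they stand.

Things in the scene. Friction and masses are not known exactly. Their poses are not given: they have to be found in the camera images.
- flange_c (a point): Dark iron pipe flange, loose, about 0.75 kg, disc down, starting on the drip tray's floor. Flat round disc 120 mm in diameter, 18 mm thick (too wide to grip), with an upright hollow neck in its middle, 52 mm in outside diameter at the disc, 48 mm at the top; total height 52 mm. Point on its axis, half-way up (26 mm above its underside); z points up.
- tray: Grey plastic drip tray, fixed, 200 x 200 mm outside, walls 5 mm thick and 30 mm high, floor 5 mm thick. Origin at the centre of its underside, on the counter; x and y along its sides.
- bay_home (a point): Home point of the test bay, on the counter (height 0): where the flange's axis is when its disc touches both stop posts. x is the direction in which the flange is pushed in. The posts: fixed, steel, upright, 16 mm in diameter, 40 mm high, at x = 52 mm, y = +-44 mm, beyond the beam. With the flange home its neck is under the beam and its rim shows 30 mm before and behind it.
- bay_beam (a point): Centre of the top of the bay's fixed low aluminium beam, straight above the home point, axes as the bay's. The beam is 60 mm along x, 216 mm along y, its top 74 mm and its underside 60 mm above the counter. Its two legs, 20 mm thick, stand at y = +-98 mm on foot plates 36 mm wide (y), 80 mm long (x), 6 mm high.
- bay_mark (a point): Centre of the loading mark, on the counter (height 0): a flat dark broken ring, 132 mm in mean diameter, in front of the bay (150 mm from the home point, along the bay's -x). Axes as the bay's.
- rocker (a joint): Rocker switch on top of the control box, rad: -0.25 is off (start, run end raised), +0.25 is on (run end pressed fully down). It stays where it is left; it takes about 3 N at the run point to turn it.
- rocker_run (a point): Point on the top face of the rocker's run end, the one that stands raised at the start, 30 mm from the pivot line along the rocker's own x, which points from the pivot to this end; z is out of its top face. It travels about 15 mm downward from off to on. The black rocker paddle is 82 mm long (x) and 36 mm wide (y); its pivot is 61 mm above the counter, 16 mm above the box's top.
- box: Grey control box, fixed, 110 mm (x) x 95 mm (y) x 45 mm high, rocker in the middle of its top. Origin at the centre of its underside; its x points along the rocker to the run end. A short black cable gland (20 mm) sticks out of its +y side.
- valve_c (a point): Brass ball valve lying loose on the counter, bystander: body 108 mm long (x) and 44 mm wide, steel lever on top to 72 mm height, reaching 85 mm along x from the middle. Point on the bore axis, 22 mm up.
- coupling_c (a point): White PVC pipe coupling, bystander, loose, standing on end: 60 mm diameter, 90 mm high. Point at its centre, half-way up.
- nozzle_c (a point): Blue nylon spray nozzle, bystander, loose, standing on its inlet: up to 52 mm diameter, 112 mm high. Point at its centre, half-way up.
Not all that is in view belongs to the job. What is shaped like the part that bears flange_c but blue, pink or red is not meant.

How it is judged (in metres and radians):
On the way, in this order (a step that is already met when the one before it is completed fails the run):
1. the flange stands flat on the counter on the ring mark, let go (horizontal distance between flange_c and bay_mark below 0.025 m and height (world z) of flange_c below 0.029 m and angle between flange_c's own z axis and vertical below 0.05 rad and linear speed of flange below 0.02 m/s and contact force between the fingers and flange below 0.2 N), for 0.2 s.
2. the flange is pushed home against both stop posts (horizontal distance between flange_c and bay_home below 0.006 m and height (world z) of flange_c below 0.03 m and angle between flange_c's own z axis and vertical below 0.05 rad and linear speed of flange below 0.02 m/s), for 0.2 s.
3. with the flange home, the rocker is pressed over to on (horizontal distance between flange_c and bay_home below 0.006 m and height (world z) of flange_c below 0.03 m and angle between flange_c's own z axis and vertical below 0.05 rad and value of joint rocker above 0.2 rad), for 0.1 s.
At the end, for the whole second after the job is handed in: The flange stands flat on the counter, its axis within 6 mm of the bay's home point (against both posts), at rest and released, and the rocker stands at on (above 0.2 rad) (all of step 3 and contact force between the fingers and flange below 0.2 N and linear speed of flange below 0.02 m/s); the robot touches nothing.
It fails at once if the flange is dropped: let go more than 20 mm above the counter (contact force between the fingers and flange below 0.2 N and height (world z) of flange_c above 0.046 m).
It fails at once if the flange is tipped over (angle between flange_c's own z axis and vertical above 0.6 rad).
It fails at once if a bystander (valve, coupling or nozzle) is moved more than 20 mm (distance of any of valve_c, coupling_c, nozzle_c from where it was at the start of the episode above 0.02 m).
It also fails if it takes over 62 s, if anything falls off the work surface, if the arm or the gripper's body presses on something with over 40 N, if the wrist force passes 120 N, or if a joint passes its speed limit or range.

### The arm

A 6-joint arm with a two-finger parallel gripper is mounted at the origin on the work surface. World frame = base frame: x ahead of the robot, y to its left, z up, the work surface at z = 0. Lengths are in m, angles in degrees, forces in N, time in s.
With the tool pointing down it reaches from about 0.4 to 0.825 m from the base axis. Payload 7 kg.
Tool frame: the origin (TCP) lies at the very end of the fingers, on their centre line; the grasp point (between the pads) lies 19 mm behind it; z points along the fingers, x is the direction in which the jaws open and shut, and the axes are right-handed (so a half turn about z gives the same grasp; the last joint's range is limited). The gripper opens to 88 mm and grips with 3 to 60 N. Pads are 19 mm wide; open, the fingers measure 130 mm over their backs; the gripper's body (78 mm by 193 mm) begins 47 mm behind the grasp point.
Start: joints at [91.622, 20.546, 0.682, 0, -70.136, -16.507], TCP at [0.173, 0.652, 0.227] pointing down, gripper open.
Joint ranges: [-176.03, 176.03], [-82.01, 121.73], [-58.28, 71.71], [-173.87, 95.51], [-174.79, -0.11], [-173.66, 173.66]. Speed limits (degrees/s): [136.94, 136.94, 172.46, 180, 180, 180].

### API

Orientations are given as [roll, pitch, yaw] about the fixed x, y, z axes, in that order (R = Rz(yaw) Ry(pitch) Rx(roll)).
In Python, from plant import get_state, optics, order, finder gives the robot as it stands.
- The arm moves only by the shell command python3 -m crank 'ROWS' [FORCE]. ROWS is JSON, a list of rows, each an object of numbers: "dx", "dy", "dz": the shift along the tool's x, y, z in mm; "wx", "wy", "wz": the turn, a rotation vector about the tool's x, y, z in degrees; "hand": the opening in per cent of the stroke, from 0 (shut) to 100 (fully open). A call has 1 to 10 rows; each row shifts and turns the commanded pose from where the row before left it, along the tool's axes as they then stand; what a row does not reach is not made up. A row lasts 1/8 s, in which the tool goes at most 62.5 mm and 10.7 degrees, less where a joint would pass 70% of its speed; a pose out of reach is approached as far as the arm can. A call is refused whole if a number of a shift passes 62.5 or a number of a turn 10.7, either way. A call with a gripper value outside its range is refused whole. The fingers move at their own pace and stop on an object; FORCE is the grip in N (left out, the last holds). Time passes only in rows, so rows that do not move let the fingers close. It gives the time, the measured TCP pose, the force and the opening at its end, in the units of the state.
- get_state(): the state, without advancing time (a new reading comes with each control period).
- optics.capture(name): name is "side" or "top" or "wrist"; returns the picture (480x640x3 uint8, blue, green, red); there is no depth.
- optics.calibration(name): a dict with "intrinsics" (3x3 intrinsics, pixels), "R" (3x3) and "t" (3): a world point X has camera coordinates R X + t; the wrist camera has in their place "T_tool_cam" (4x4, takes a point from camera to tool coordinates, whose origin is the TCP and whose axes are the tool frame's). Camera axes: x right, y down, z forward; pixel columns grow to the right and rows downward; lengths in m; the calibration is good to about 2 mm. A picture is of the moment at which its call begins: read the wrist's pose just before it. calibration takes no time and is no camera call.
- order.close_job(): hands the job in, once; it reports no verdict.
Trained networks look in the newest picture that a camera, given by its name, has taken for a name from the list of things; names that differ only in an ending like _2 or _b are one class to them, and where a whole thing is asked for, a point or a joint stands for the part that bears it (a point fixed in the world has none). Each returns a list of dicts, best first, with "conf" (0 to 1); they miss things now and then, are a little off and sometimes report something else, mostly with a low value. They report only what shows in the picture. A call takes as long as a camera call. They do not tell look-alikes from the thing itself.
- finder.masks_of(thing, camera): "mask" (480x640 bool, what is visible of it) and "rect" ([centre column, centre row, width, height] in pixels, round what is visible of it).
- finder.place_of(thing, camera): "centre" ([column, row] in pixels: a listed point, or the origin of a listed thing).
The state is a dict: "time_s": time; "joints": joint angles; "qd": joint speeds; "joint_torque": joint torques, N m; "tcp_pos": TCP position; "eef_rot": TCP orientation; "contact_force": force on the tool from outside, world axes, zero at the start; "moment": the same for the moment, N m; "gripper_width": finger opening in m.
Only numpy, scipy, OpenCV 4.12 (cv2) and the standard library are available. Lean on these libraries where they do the work, as an engineer would, in place of code of your own. Each camera call takes 0.05 s, during which the arm holds its last target.

## Working session

There is one attempt and no reset: what is moved stays moved. The work goes in short steps, Python scripts to look and compute and a shell command to move; the robot and the scene stay as the last step left them, time stands still between calls to the robot, and variables do not carry over. Pictures are saved under pics/ and viewed, and the job is handed in when it is done.

```bash
ls; mkdir -p pics
python3 - <<'E'
from plant import get_state, optics, order, finder
import cv2
s=get_state(); print(s)
for n in ("top","side","wrist"):
    cv2.imwrite(f"pics/{n}0.png",optics.capture(n)); print(n,optics.calibration(n))
E
```

```text
pics
{'time_s': 0.0, 'joints': array([ 9.16192912e+01,  2.05914131e+01,  6.33365143e-01, -2.04490171e-02,
       -7.01374774e+01, -1.65072634e+01]), 'qd': array([ 0.02829743, -0.04617871, -0.03063205, -0.03235394,  0.03110864,
        0.02166205]), 'joint_torque': array([-2.41434309e-04, -5.82713091e+01,  2.93050611e+01,  6.99747384e+00,
        6.82278143e-03, -1.51419463e-04]), 'tcp_pos': array([0.17332233, 0.65184546, 0.22561882]), 'eef_rot': array([-1.79991286e+02, -9.70506395e-02, -1.04894943e+02]), 'contact_force': array([ 0.01243156, -0.57886241,  0.81016706]), 'moment': array([-0.0038135 , -0.03205521,  0.02531892]), 'gripper_width': 0.08757651692306924}
top {'intrinsics': array([[607.60293113,   0.        , 324.28895762],
       [  0.        , 607.60293113, 242.97397631],
       [  0.        ,   0.        ,   1.        ]]), 'R': array([[ 0.00631396, -0.99993631,  0.00935519],
       [-0.9800269 , -0.00804726, -0.19870209],
       [ 0.19876471, -0.00791374, -0.98001529]]), 't': array([0.06076779, 0.51544172, 1.60364903])}
side {'intrinsics': array([[480.60272067,   0.        
[... 156 characters left out ...]
73,  0.0238291 ],
       [-0.14376186, -0.51045996, -0.84779901],
       [ 0.27284566,  0.80304809, -0.52978205]]), 't': array([-0.46200954,  0.16016354,  1.09197348])}
wrist {'intrinsics': array([[369.89980568,   0.        , 318.31654861],
       [  0.        , 369.89980568, 238.67395019],
       [  0.        ,   0.        ,   1.        ]]), 'T_tool_cam': array([[ 9.99999517e-01,  3.37082863e-04, -9.23657689e-04,
        -1.85963411e-04],
       [-1.00408096e-04,  9.69496659e-01,  2.45104506e-01,
        -6.71502103e-02],
       [ 9.78103572e-04, -2.45104295e-01,  9.69496224e-01,
        -1.58097728e-01],
       [ 0.00000000e+00,  0.00000000e+00,  0.00000000e+00,
         1.00000000e+00]])}
```

View pics/top0.png

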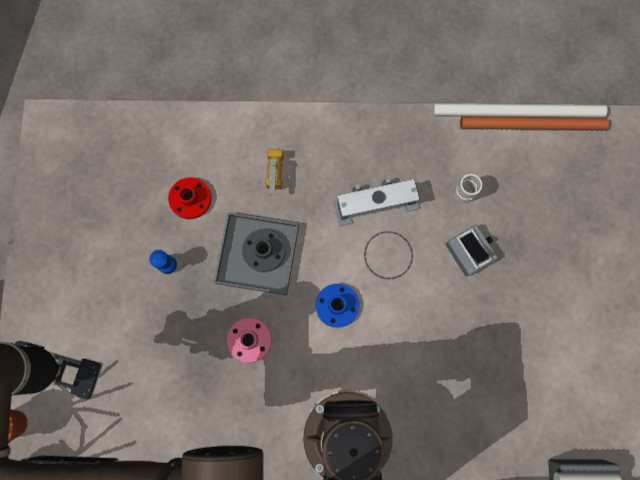

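View pics/side0.png

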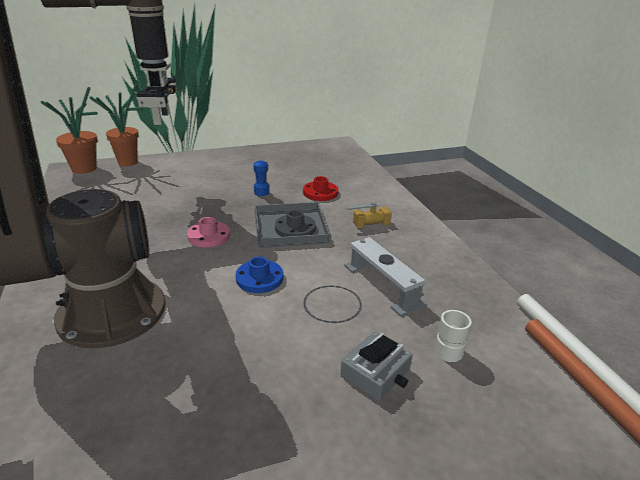

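View pics/wrist0.png

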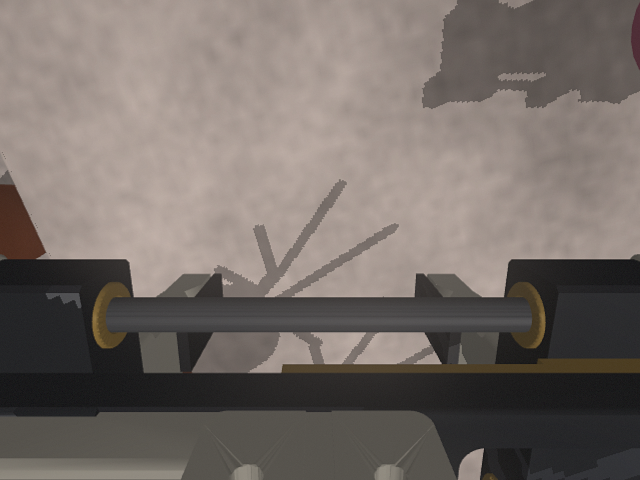

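Candidates for the flange in the top picture: dark at (263,249) in the tray, red (190,197), blue (338,305) and pink (249,340). By the description, the dark one in the tray is the target. Next I'll measure everything.

```bash
cat > h.py <<'E'
import numpy as np, cv2
from plant import get_state, optics, order, finder
from scipy.spatial.transform import Rotation as Ro
def cam(n,s=None):
    c=optics.calibration(n);K=c["intrinsics"]
    if n!="wrist": return K,c["R"],c["t"]
    s=s or get_state(); R=Ro.from_euler("xyz",s["eef_rot"],degrees=True).as_matrix()
    T=np.eye(4);T[:3,:3]=R;T[:3,3]=s["tcp_pos"];M=np.linalg.inv(T@c["T_tool_cam"])
    return K,M[:3,:3],M[:3,3]
def onz(n,uv,z,s=None):
    K,R,t=cam(n,s);d=R.T@np.linalg.solve(K,[uv[0],uv[1],1.]);o=-R.T@t
    return o+d*(z-o[2])/d[2]
def proj(n,X,s=None):
    K,R,t=cam(n,s);p=K@(R@np.asarray(X,float)+t);return p[:2]/p[2]
def tri(obs):
    A=[];b=[]
    for n,uv in obs:
        K,R,t=cam(n);P=K@np.c_[R,t]
        for i in (0,1):
            r=uv[i]*P[2]-P[i];r=r/np.linalg.norm(r[:3]);A.append(r[:3]);b.append(-r[3])
    return np.linalg.lstsq(np.array(A),np.array(b),rcond=None)[0]
E
python3 - <<'E'
from h import *
Z=dict(flange_c=.031,tray=0,bay_home=0,bay_beam=.074,bay_mark=0,rocker_run=.068,box=0,valve_c=.022,coupling_c=.045,nozzle_c=.056)
optics.capture("top");optics.capture("side")
for k,z in Z.items():
    o={}
    for n in("top","side"):
        r=finder.place_of(k,n)
        for q in r[:3]: print(k,n,round(q["conf"],2),np.round(q["centre"],1),np.round(onz(n,q["centre"],z),4))
        if r:o[n]=r[0]["centre"]
    if len(o)==2:print("   tri",np.round(tri(list(o.items())),4))
print(get_state()["time_s"])
im=cv2.imread("pics/top0.png");cv2.imwrite("pics/c1.png",cv2.resize(im[130:310,200:520],None,fx=2.5,fy=2.5,interpolation=2))
im=cv2.imread("pics/side0.png");cv2.imwrite("pics/c2.png",cv2.resize(im[190:410,230:490],None,fx=2.6,fy=2.6,interpolation=2))
E
```

```text
flange_c top 0.86 [248.  338.3] [0.2578 0.2664 0.031 ]
flange_c top 0.72 [335.4 304.2] [0.3505 0.0332 0.031 ]
flange_c top 0.67 [263.4 247.9] [0.5039 0.2318 0.031 ]
flange_c side 0.96 [322.8 186.3] [0.6514 0.4324 0.031 ]
flange_c side 0.89 [293.1 220. ] [0.4948 0.2402 0.031 ]
flange_c side 0.67 [261.3 270.3] [0.3513 0.0192 0.031 ]
   tri [0.4001 0.1997 0.1757]
tray top 0.86 [258.5 255.8] [0.4873 0.2478 0.    ]
tray top 0.26 [483.1 254.6] [ 0.4958 -0.3818  0.    ]
tray side 0.91 [290.7 228.2] [0.4894 0.2473 0.    ]
tray side 0.43 [372.5 218. ] [0.7497 0.2391 0.    ]
   tri [ 4.884e-01  2.476e-01 -3.000e-04]
bay_beam top 0.83 [376.2 196.3] [ 0.6416 -0.0763  0.074 ]
bay_beam side 0.95 [384.5 256.6] [ 0.6404 -0.0666  0.074 ]
bay_beam side 0.64 [378.1 369.3] [ 0.4746 -0.3964  0.074 ]
bay_beam side 0.25 [295.9 220.2] [0.4815 0.1641 0.074 ]
   tri [ 0.6378 -0.075   0.0805]
bay_mark top 0.35 [469.1 256.2] [ 0.4909 -0.3423  0.    ]
rocker_run top 0.64 [481.6 252.1] [ 0.49   -0.3594  0.068 ]
rocker_run side 0.7 [387.1 257.3] [ 0.6497 -0.0631  0.068 ]
rocker_run side 0.57 [372.3 352.3] [ 0.4845 -0.3493  0.068 ]
   tri [ 0.4795 -0.3178  0.2587]
box top 0.98 [468.9 254.2] [ 0.4966 -0.3419  0.    ]
box side 0.59 [373.7 372.9] [ 0.4976 -0.3411  0.    ]
   tri [ 0.4968 -0.3418  0.0008]
valve_c top 0.77 [272.7 167.6] [0.7384 0.2123 0.022 ]
valve_c top 0.54 [376.3 198.2] [ 0.6509 -0.0815  0.022 ]
valve_c side 0.75 [372.9 216.4] [0.7371 0.2122 0.022 ]
   tri [0.7378 0.2125 0.0219]
coupling_c top 0.68 [466.7 189.5] [ 0.6718 -0.332   0.045 ]
coupling_c side 0.98 [451.8 337.1] [ 0.6693 -0.3358  0.045 ]
   tri [ 0.6724 -0.3327  0.0415]
nozzle_c top 0.59 [164.3 264.7] [0.4509 0.4945 0.056 ]
nozzle_c side 0.61 [262.  176.1] [0.4632 0.5098 0.056 ]
   tri [0.4546 0.492  0.0639]
1.25
```

View pics/c1.png

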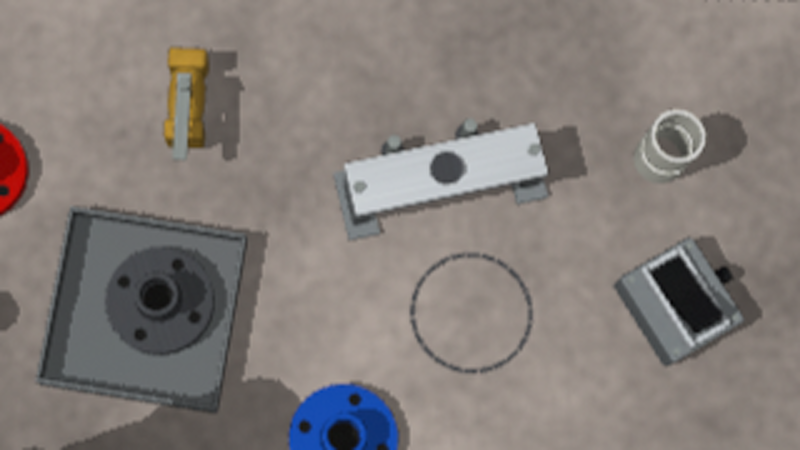

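View pics/c2.png

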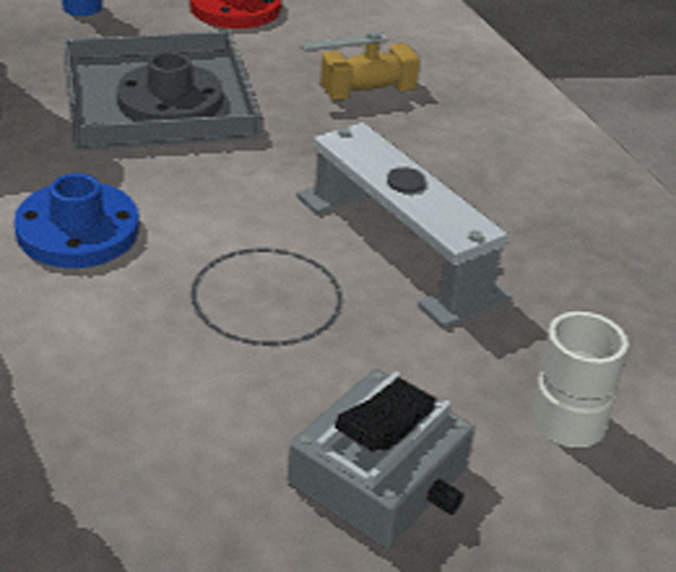

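The dark flange in the tray (crop 1 at (157,297), neck up) is the one to use. The beam, ring, box and gland are all visible. Next I'll fit the ring, beam and flange from the saved pictures.

Run:
```python
from h import *
from scipy.optimize import least_squares
for n,c,ex in(("top",(388.5,255),(32,32)),("side",(332.5,303.5),(38,27))):
    g=cv2.cvtColor(cv2.imread(f"pics/{n}0.png"),6).astype(float)
    bg=cv2.medianBlur(g.astype(np.uint8),21).astype(float)
    P=[]
    for v in range(480):
        for u in range(640):
            if abs(u-c[0])<ex[0] and abs(v-c[1])<ex[1] and bg[v,u]-g[v,u]>18:P.append(onz(n,(u,v),0)[:2])
    P=np.array(P)
    f=lambda p:np.hypot(*(P-p).T)-.066
    r=least_squares(f,P.mean(0),loss="soft_l1",f_scale=.002);print(n,"mark",r.x.round(4),len(P),np.abs(f(r.x)).mean())
# beam mask
im=cv2.imread("pics/top0.png");optics.capture("top");optics.capture("side")
for n in("top","side"):
    for q in finder.masks_of("bay_beam",n)[:2]: print(n,q["conf"],np.round(q["rect"]))
    m=finder.masks_of("bay_beam",n)[0]["mask"]
    img=cv2.imread(f"pics/{n}0.png");g=cv2.cvtColor(img,6)
    b=((g>150)&cv2.dilate(m.astype(np.uint8),np.ones((5,5))).astype(bool)).astype(np.uint8)
    cs,_=cv2.findContours(b,0,2);k=max(cs,key=cv2.contourArea)
    W=np.array([onz(n,p[0],.074)[:2] for p in k])*1000
    rr=cv2.minAreaRect(W.astype(np.float32));print(n,"beam top rect",rr)
# flange masks
for n,t in(("top",(263,249)),("side",(294,222))):
    for q in finder.masks_of("flange_c",n):
        if q["mask"][t[1],t[0]] : print(n,q["conf"],np.round(q["rect"],1))
```

```text
top mark [ 0.4937 -0.1149] 334 0.0016540816158963645
side mark [ 0.4913 -0.1133] 310 0.0016555949335031923
top 0.98 [376. 219.  85.  81.]
top beam top rect ((639.3734130859375, -81.16281127929688), (60.719425201416016, 214.83892822265625), 12.956157684326172)
side 0.61 [365. 278. 121.  86.]
side beam top rect ((636.3047485351562, -80.46537780761719), (60.31138229370117, 213.70729064941406), 12.970561981201172)
top 0.66 [263.6 249.9  47.   42.5]
side 0.68 [294.6 223.2  38.4  27.1]
```

The ring and beam fits agree: mark (0.4925,-0.114), home (0.638,-0.081), bay yaw 13.0°. Next I'll move above the tray with yaw -77° so the jaws lie along the bay's y.

```bash
python3 -m crank '[{"wz":-9.3},{"wz":-9.3},{"wz":-9.3},{"dx":53,"dy":-25,"dz":5},{"dx":53,"dy":-25,"dz":5},{"dx":53,"dy":-25,"dz":5},{"dx":53,"dy":-25,"dz":5},{"dx":53,"dy":-25,"dz":5},{"dx":53,"dy":-25,"dz":5}]' 
python3 -m crank '[{"dx":53,"dy":-25,"dz":5},{"dx":53,"dy":-25,"dz":5},{"dx":53,"dy":-25,"dz":5},{},{}]'
python3 - <<'E'
from h import *
s=get_state();print(s["tcp_pos"],s["eef_rot"],s["joints"])
im=optics.capture("wrist");cv2.imwrite("pics/w1.png",im)
for q in finder.place_of("flange_c","wrist"):print(q["conf"],q["centre"],onz("wrist",q["centre"],.031,s))
E
```

```text
[0.17338953 0.65233531 0.22655836] [ 1.79999752e+02 -2.75600437e-05 -1.04883517e+02] [ 9.16232107e+01  2.05469501e+01  6.82562726e-01 -2.60778924e-04
 -7.01355687e+01 -1.65066396e+01]validation failed for argument at $[0]...
validation failed for argument at $[0]...
```

View pics/w1.png

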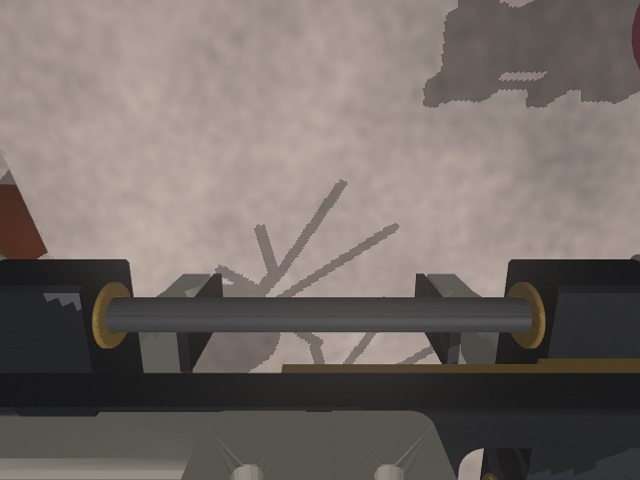

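The arm didn't move because both calls were refused. Probably each row needs every key.

```bash
python3 -m crank '[{"dx":0,"dy":0,"dz":0,"wx":0,"wy":0,"wz":-9.3,"hand":100},{"dx":0,"dy":0,"dz":0,"wx":0,"wy":0,"wz":-9.3,"hand":100},{"dx":0,"dy":0,"dz":0,"wx":0,"wy":0,"wz":-9.3,"hand":100}]'
```

```text
time_s: 2.12
tcp_pos: [0.1734, 0.6523, 0.2265]
eef_rot: [-180.0, -0.0, -76.7]
contact_force: [0.0, 0.1, -0.4]
gripper_width: 0.0873
```

```bash
python3 -m crank '[{"dx":53,"dy":-25,"dz":5,"wx":0,"wy":0,"wz":0,"hand":100},{"dx":53,"dy":-25,"dz":5,"wx":0,"wy":0,"wz":0,"hand":100},{"dx":53,"dy":-25,"dz":5,"wx":0,"wy":0,"wz":0,"hand":100},{"dx":53,"dy":-25,"dz":5,"wx":0,"wy":0,"wz":0,"hand":100},{"dx":53,"dy":-25,"dz":5,"wx":0,"wy":0,"wz":0,"hand":100},{"dx":53,"dy":-25,"dz":5,"wx":0,"wy":0,"wz":0,"hand":100},{"dx":53,"dy":-25,"dz":5,"wx":0,"wy":0,"wz":0,"hand":100},{"dx":53,"dy":-25,"dz":5,"wx":0,"wy":0,"wz":0,"hand":100},{"dx":53,"dy":-25,"dz":5,"wx":0,"wy":0,"wz":0,"hand":100},{"dx":0,"dy":0,"dz":0,"wx":0,"wy":0,"wz":0,"hand":100}]'
python3 - <<'E'
from h import *
s=get_state();print(s["tcp_pos"],s["eef_rot"],s["joints"])
im=optics.capture("wrist");cv2.imwrite("pics/w2.png",im)
for q in finder.place_of("flange_c","wrist"):print(q["conf"],q["centre"],onz("wrist",q["centre"],.031,s))
E
```

```text
time_s: 3.38
tcp_pos: [0.5016, 0.235, 0.1811]
eef_rot: [180.0, -0.0, -77.3]
contact_force: [0.1, 0.6, -0.6]
gripper_width: 0.0877
[0.50157966 0.2349604  0.18105966] [ 1.79952445e+02 -4.34723583e-02 -7.72701646e+01] [ 4.53683145e+01  1.12474451e+01 -1.84649717e+01  1.26102576e-02
 -6.03510761e+01  5.73552588e+01]
0.75 [321.9, 231.1] [0.49829633 0.23061869 0.031     ]
```

View pics/w2.png

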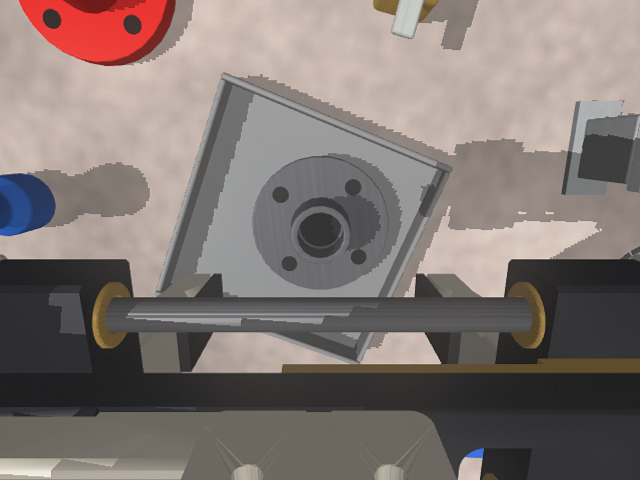

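The wrist picture shows the grey flange in the tray, with its neck top at about (321,228) and its disc spanning columns 252–388. Next I'll compute its axis.

Run:
```python
from h import *
s=get_state()
print(onz("wrist",(320.5,227.5),.057,s),onz("wrist",(320.5,222),.023,s))
im=cv2.imread("pics/w2.png");o=im.copy()
R=Ro.from_euler("xyz",s["eef_rot"],degrees=True).as_matrix()
c=onz("wrist",(320.5,222),.023,s)
for c,col in((onz("wrist",(320.5,222),.023,s),(0,255,0)),):
  for z,r in((.023,.06),(.057,.024)):
    P=np.array([proj("wrist",[c[0]+r*np.cos(a),c[1]+r*np.sin(a),z],s) for a in np.linspace(0,6.283,80)])
    cv2.polylines(o,[np.round(P).astype(int)],True,col,1)
cv2.imwrite("pics/w2o.png",cv2.resize(o[130:310,230:410],None,fx=3,fy=3))
```

```text
[0.50545531 0.23664746 0.057     ] [0.50297422 0.23588587 0.023     ]
```

View pics/w2o.png

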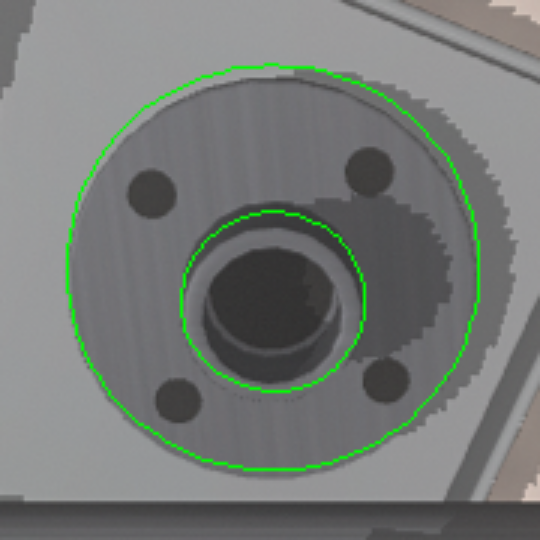

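```bash
python3 -m crank '[{"dx":0,"dy":1,"dz":50,"wx":0,"wy":0,"wz":0,"hand":100},{"dx":0,"dy":0,"dz":50,"wx":0,"wy":0,"wz":0,"hand":100},{"dx":0,"dy":0,"dz":30,"wx":0,"wy":0,"wz":0,"hand":100},{"dx":0,"dy":0,"dz":15,"wx":0,"wy":0,"wz":0,"hand":100},{"dx":0,"dy":0,"dz":8,"wx":0,"wy":0,"wz":0,"hand":100},{"dx":0,"dy":0,"dz":0,"wx":0,"wy":0,"wz":0,"hand":100}]'
python3 - <<'E'
from h import *
print(get_state()["tcp_pos"])
cv2.imwrite("pics/w3.png",optics.capture("wrist"))
E
```

```text
time_s: 4.22
tcp_pos: [0.4993, 0.2387, 0.029]
eef_rot: [-180.0, 0.0, -76.9]
contact_force: [-0.1, 0.6, -0.4]
gripper_width: 0.0876
[0.49925956 0.23866711 0.02903743]
```

View pics/w3.png

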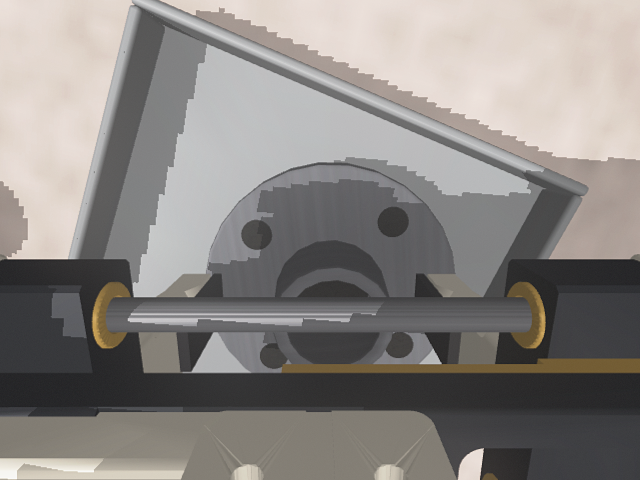

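The neck sits between the fingers at column ~331, slightly right of centre. I'll shift 3.5 mm and close.

```bash
python3 -m crank '[{"dx":3.5,"dy":0,"dz":0,"wx":0,"wy":0,"wz":0,"hand":100},{"dx":0,"dy":0,"dz":0,"wx":0,"wy":0,"wz":0,"hand":70},{"dx":0,"dy":0,"dz":0,"wx":0,"wy":0,"wz":0,"hand":30},{"dx":0,"dy":0,"dz":0,"wx":0,"wy":0,"wz":0,"hand":30},{"dx":0,"dy":0,"dz":0,"wx":0,"wy":0,"wz":0,"hand":30},{"dx":0,"dy":0,"dz":0,"wx":0,"wy":0,"wz":0,"hand":30},{"dx":0,"dy":0,"dz":0,"wx":0,"wy":0,"wz":0,"hand":30}]' 45
```

```text
time_s: 5.15
tcp_pos: [0.4998, 0.2342, 0.0285]
eef_rot: [180.0, -0.0, -77.0]
contact_force: [0.8, -3.6, 1.0]
gripper_width: 0.0494
```

```bash
python3 -m crank '[{"dx":0,"dy":0,"dz":-5,"wx":0,"wy":0,"wz":0,"hand":30},{"dx":0,"dy":0,"dz":-15,"wx":0,"wy":0,"wz":0,"hand":30},{"dx":0,"dy":0,"dz":-25,"wx":0,"wy":0,"wz":0,"hand":30},{"dx":0,"dy":0,"dz":-25,"wx":0,"wy":0,"wz":0,"hand":30},{"dx":0,"dy":0,"dz":-20,"wx":0,"wy":0,"wz":0,"hand":30},{"dx":0,"dy":0,"dz":0,"wx":0,"wy":0,"wz":0,"hand":30}]'
python3 - <<'E'
from h import *
s=get_state();print(s["tcp_pos"],s["contact_force"])
cv2.imwrite("pics/s4.png",optics.capture("side")[120:420,180:580])
d=np.array([.4925,-.114])-s["tcp_pos"][:2];y=np.radians(-77)
print("dx",d@[np.cos(y),np.sin(y)],"dy",d@[np.sin(y),-np.cos(y)])
E
```

```text
time_s: 5.9
tcp_pos: [0.5006, 0.2356, 0.1207]
eef_rot: [-179.8, 0.1, -77.0]
contact_force: [0.3, 0.5, -7.7]
gripper_width: 0.0491
[0.50064313 0.23558077 0.12066806] [ 0.29540165  0.51160362 -7.74195222]
dx 0.3387892276149199 dy 0.0865729861616196
```

View pics/s4.png

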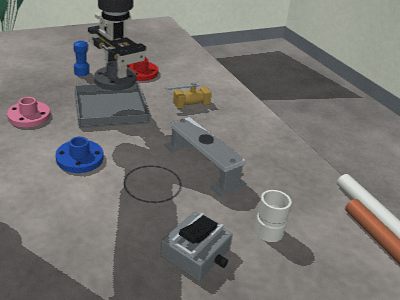

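```bash
python3 -m crank '[{"dx":20,"dy":5,"dz":0,"wx":0,"wy":0,"wz":0,"hand":30},{"dx":40,"dy":10,"dz":0,"wx":0,"wy":0,"wz":0,"hand":30},{"dx":48,"dy":12,"dz":0,"wx":0,"wy":0,"wz":0,"hand":30},{"dx":48,"dy":12,"dz":0,"wx":0,"wy":0,"wz":0,"hand":30},{"dx":48,"dy":12,"dz":0,"wx":0,"wy":0,"wz":0,"hand":30},{"dx":48,"dy":13,"dz":0,"wx":0,"wy":0,"wz":0,"hand":30},{"dx":44,"dy":12,"dz":0,"wx":0,"wy":0,"wz":0,"hand":30},{"dx":30,"dy":7,"dz":0,"wx":0,"wy":0,"wz":0,"hand":30},{"dx":13,"dy":3.5,"dz":0,"wx":0,"wy":0,"wz":0,"hand":30},{"dx":0,"dy":0,"dz":0,"wx":0,"wy":0,"wz":0,"hand":30}]'
python3 -m crank '[{"dx":0,"dy":0,"dz":30,"wx":0,"wy":0,"wz":0,"hand":30},{"dx":0,"dy":0,"dz":30,"wx":0,"wy":0,"wz":0,"hand":30},{"dx":0,"dy":0,"dz":0,"wx":0,"wy":0,"wz":0,"hand":30},{"dx":0,"dy":0,"dz":0,"wx":0,"wy":0,"wz":0,"hand":30}]'
python3 - <<'E'
from h import *
s=get_state();print(s["tcp_pos"],s["contact_force"])
cv2.imwrite("pics/w5.png",optics.capture("wrist"));cv2.imwrite("pics/t5.png",cv2.resize(optics.capture("top")[130:310,280:520],None,fx=3,fy=3))
E
```

```text
time_s: 7.2
tcp_pos: [0.491, -0.116, 0.1178]
eef_rot: [179.9, 0.0, -77.1]
contact_force: [0.5, 0.5, -7.3]
gripper_width: 0.0491
time_s: 7.7
tcp_pos: [0.4927, -0.1146, 0.0594]
eef_rot: [-180.0, -0.0, -76.9]
contact_force: [0.9, -0.0, -6.8]
gripper_width: 0.0492
[ 0.49272969 -0.11464     0.05940264] [ 9.49206701e-01 -5.32540742e-03 -6.77612990e+00]
```

View pics/w5.png

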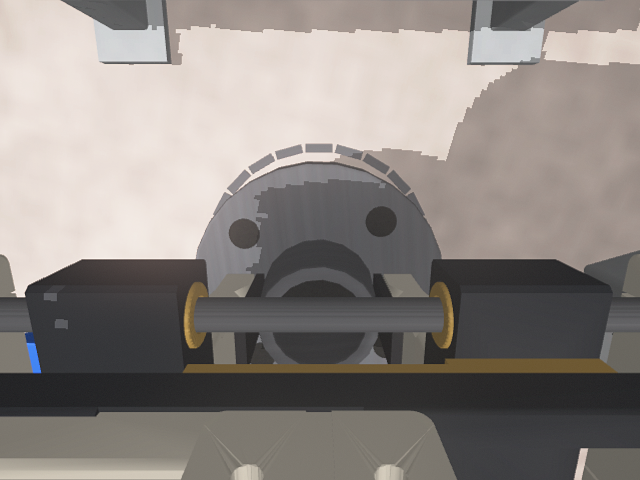

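View pics/t5.png

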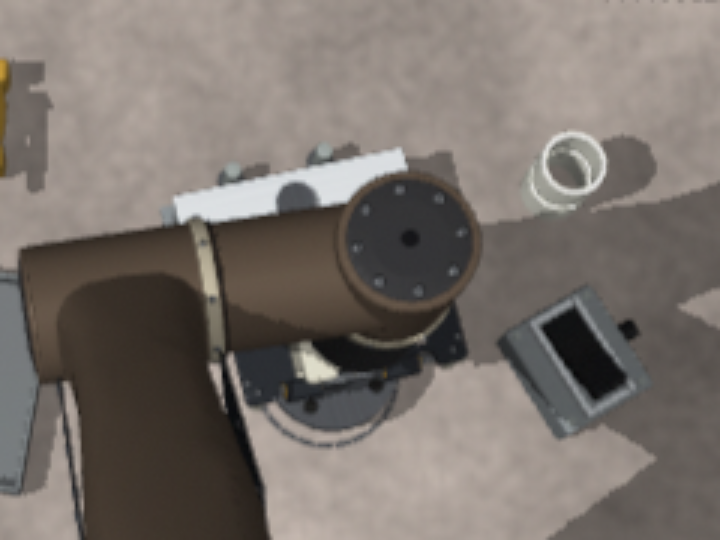

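The flange is centred over the ring, and the foot plates are symmetric in the image. Lowering it now.

```bash
python3 -m crank '[{"dx":0,"dy":0,"dz":18,"wx":0,"wy":0,"wz":0,"hand":30},{"dx":0,"dy":0,"dz":12,"wx":0,"wy":0,"wz":0,"hand":30},{"dx":0,"dy":0,"dz":3,"wx":0,"wy":0,"wz":0,"hand":30},{"dx":0,"dy":0,"dz":1,"wx":0,"wy":0,"wz":0,"hand":30},{"dx":0,"dy":0,"dz":0,"wx":0,"wy":0,"wz":0,"hand":30},{"dx":0,"dy":0,"dz":0,"wx":0,"wy":0,"wz":0,"hand":30}]'
```

```text
time_s: 8.55
tcp_pos: [0.4922, -0.1151, 0.0249]
eef_rot: [-180.0, -0.0, -77.0]
contact_force: [0.9, 0.4, -7.3]
gripper_width: 0.049
```

```bash
python3 -m crank '[{"dx":0,"dy":0,"dz":0.8,"wx":0,"wy":0,"wz":0,"hand":30},{"dx":0,"dy":0,"dz":0,"wx":0,"wy":0,"wz":0,"hand":30}]'
```

```text
time_s: 8.8
tcp_pos: [0.4919, -0.1152, 0.0238]
eef_rot: [-180.0, -0.0, -77.0]
contact_force: [-0.1, 0.4, -7.6]
gripper_width: 0.0491
```

```bash
python3 -m crank '[{"dx":0,"dy":0,"dz":0.5,"wx":0,"wy":0,"wz":0,"hand":30},{"dx":0,"dy":0,"dz":0.5,"wx":0,"wy":0,"wz":0,"hand":30},{"dx":0,"dy":0,"dz":0,"wx":0,"wy":0,"wz":0,"hand":30}]'
```

```text
time_s: 9.18
tcp_pos: [0.492, -0.1151, 0.0235]
eef_rot: [-180.0, -0.0, -77.0]
contact_force: [-3.8, 2.0, 4.2]
gripper_width: 0.0489
```

Touchdown: the force has changed sign. Releasing and raising.

```bash
python3 -m crank '[{"dx":0,"dy":0,"dz":0,"wx":0,"wy":0,"wz":0,"hand":60},{"dx":0,"dy":0,"dz":0,"wx":0,"wy":0,"wz":0,"hand":85},{"dx":0,"dy":0,"dz":0,"wx":0,"wy":0,"wz":0,"hand":85},{"dx":0,"dy":0,"dz":0,"wx":0,"wy":0,"wz":0,"hand":85},{"dx":0,"dy":0,"dz":-30,"wx":0,"wy":0,"wz":0,"hand":85},{"dx":0,"dy":0,"dz":-40,"wx":0,"wy":0,"wz":0,"hand":85},{"dx":0,"dy":0,"dz":-40,"wx":0,"wy":0,"wz":0,"hand":85},{"dx":0,"dy":0,"dz":0,"wx":0,"wy":0,"wz":0,"hand":85},{"dx":0,"dy":0,"dz":0,"wx":0,"wy":0,"wz":0,"hand":85}]'
python3 - <<'E'
from h import *
s=get_state();print(s["tcp_pos"],s["contact_force"],s["eef_rot"])
cv2.imwrite("pics/w6.png",optics.capture("wrist"))
for q in finder.place_of("flange_c","wrist"):print(q["conf"],q["centre"],onz("wrist",q["centre"],.026,s))
E
```

```text
time_s: 10.3
tcp_pos: [0.4916, -0.1151, 0.1325]
eef_rot: [-180.0, 0.0, -77.0]
contact_force: [0.3, -0.4, -1.1]
gripper_width: 0.0743
[ 0.49158251 -0.11509844  0.13245989] [ 0.30879577 -0.39117867 -1.12134874] [-1.79998327e+02  1.78363731e-02 -7.69990464e+01]
0.95 [317.5, 236.6] [ 0.4933447  -0.11439752  0.026     ]
```

View pics/w6.png

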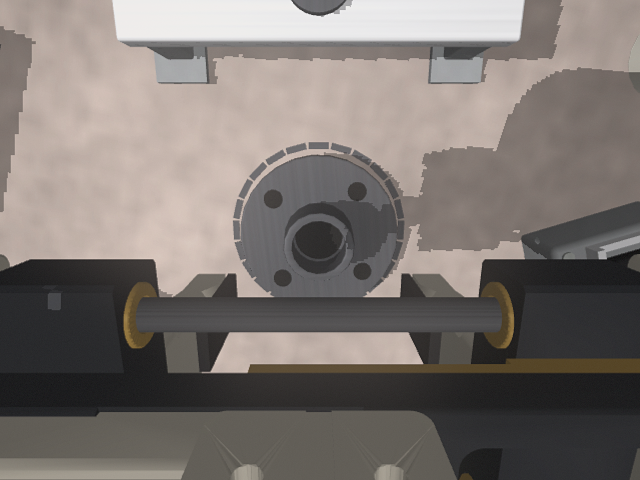

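The flange stands flat on the ring, centred to ~2 mm at (317,237). Next I'll go behind it, set the fingers to about 40 mm open to cradle the rim, and descend.

```bash
python3 -m crank '[{"dx":0,"dy":30,"dz":0,"wx":0,"wy":0,"wz":0,"hand":45},{"dx":0,"dy":40,"dz":0,"wx":0,"wy":0,"wz":0,"hand":45},{"dx":0,"dy":16,"dz":0,"wx":0,"wy":0,"wz":0,"hand":45},{"dx":0,"dy":0,"dz":40,"wx":0,"wy":0,"wz":0,"hand":45},{"dx":0,"dy":0,"dz":40,"wx":0,"wy":0,"wz":0,"hand":45},{"dx":0,"dy":0,"dz":30,"wx":0,"wy":0,"wz":0,"hand":45},{"dx":0,"dy":0,"dz":8,"wx":0,"wy":0,"wz":0,"hand":45},{"dx":0,"dy":0,"dz":0,"wx":0,"wy":0,"wz":0,"hand":45},{"dx":0,"dy":0,"dz":0,"wx":0,"wy":0,"wz":0,"hand":45}]'
python3 - <<'E'
from h import *
s=get_state();print(s["tcp_pos"],s["contact_force"],s["eef_rot"],s["joints"])
cv2.imwrite("pics/w7.png",optics.capture("wrist"));cv2.imwrite("pics/s7.png",cv2.resize(optics.capture("side")[180:420,230:490],None,fx=2.4,fy=2.4))
E
```

```text
time_s: 11.52
tcp_pos: [0.4091, -0.1344, 0.0157]
eef_rot: [-179.9, -0.0, -77.0]
contact_force: [0.9, 0.1, 0.7]
gripper_width: 0.0392
[ 0.40909193 -0.13442533  0.01566585] [0.86479609 0.06813618 0.67414832] [-1.79903771e+02 -1.68103166e-02 -7.69706184e+01] [ 8.26812154e+00  1.30631933e+01 -4.44732263e+01  1.63728962e-02
 -3.23662893e+01  9.47474523e+01]
```

View pics/w7.png

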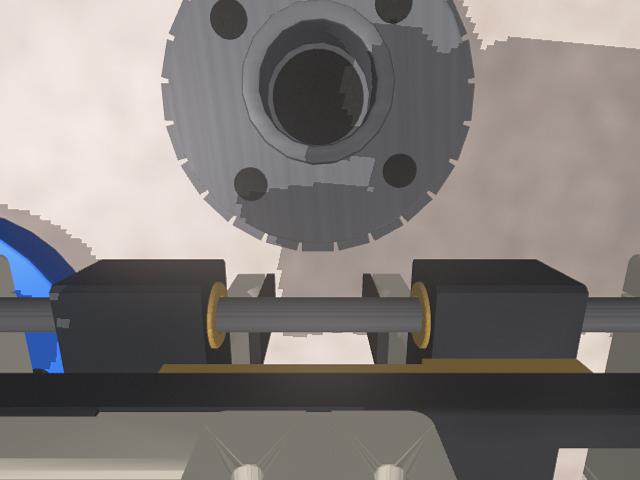

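View pics/s7.png

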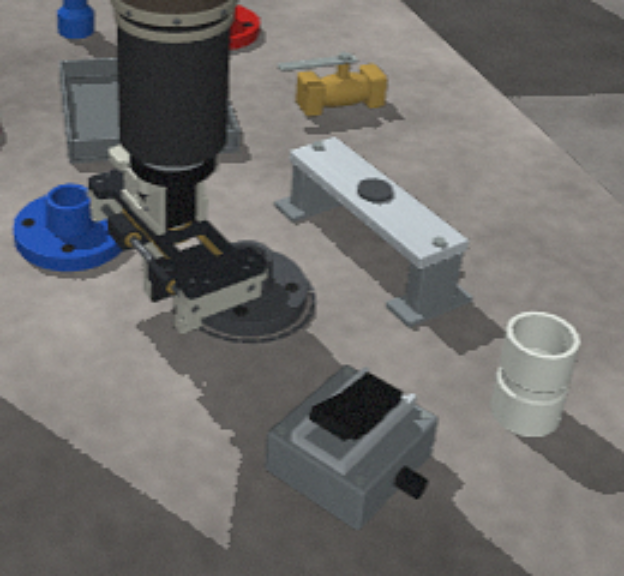

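```bash
python3 -m crank '[{"dx":0,"dy":-6,"dz":3.5,"wx":0,"wy":0,"wz":0,"hand":45},{"dx":0,"dy":-8,"dz":0,"wx":0,"wy":0,"wz":0,"hand":45},{"dx":0,"dy":-9,"dz":0,"wx":0,"wy":0,"wz":0,"hand":45},{"dx":0,"dy":-10,"dz":0,"wx":0,"wy":0,"wz":0,"hand":45},{"dx":0,"dy":-10,"dz":0,"wx":0,"wy":0,"wz":0,"hand":45},{"dx":0,"dy":-10,"dz":0,"wx":0,"wy":0,"wz":0,"hand":45},{"dx":0,"dy":-10,"dz":0,"wx":0,"wy":0,"wz":0,"hand":45},{"dx":0,"dy":-8,"dz":0,"wx":0,"wy":0,"wz":0,"hand":45},{"dx":0,"dy":-4,"dz":0,"wx":0,"wy":0,"wz":0,"hand":45},{"dx":0,"dy":0,"dz":0,"wx":0,"wy":0,"wz":0,"hand":45}]'
python3 - <<'E'
from h import *
s=get_state();print(s["tcp_pos"],s["contact_force"])
cv2.imwrite("pics/w8.png",optics.capture("wrist"))
E
```

```text
time_s: 12.88
tcp_pos: [0.4794, -0.118, 0.0107]
eef_rot: [179.7, 0.0, -77.0]
contact_force: [-6.0, -0.9, 4.1]
gripper_width: 0.0391
[ 0.47940011 -0.1179893   0.01070926] [-5.97746971 -0.92148985  4.13289127]
```

View pics/w8.png

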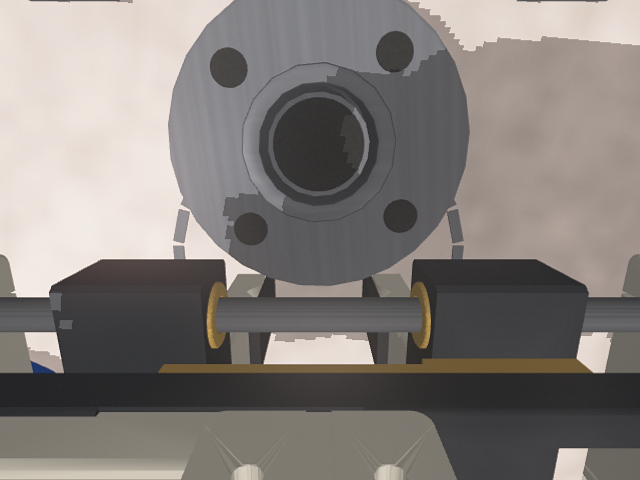

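The flange is cradled and centred at (318,140), riding ahead of the fingers. I'll tilt the body back 12° for clearance under the beam and keep pushing.

```bash
python3 -m crank '[{"dx":0,"dy":0,"dz":0,"wx":6,"wy":0,"wz":0,"hand":45},{"dx":0,"dy":0,"dz":0,"wx":6,"wy":0,"wz":0,"hand":45},{"dx":0,"dy":-7.8,"dz":1.7,"wx":0,"wy":0,"wz":0,"hand":45},{"dx":0,"dy":-9.8,"dz":2.1,"wx":0,"wy":0,"wz":0,"hand":45},{"dx":0,"dy":-9.8,"dz":2.1,"wx":0,"wy":0,"wz":0,"hand":45},{"dx":0,"dy":-9.8,"dz":2.1,"wx":0,"wy":0,"wz":0,"hand":45},{"dx":0,"dy":-9.8,"dz":2.1,"wx":0,"wy":0,"wz":0,"hand":45},{"dx":0,"dy":-7.8,"dz":1.7,"wx":0,"wy":0,"wz":0,"hand":45},{"dx":0,"dy":-3.9,"dz":0.8,"wx":0,"wy":0,"wz":0,"hand":45},{"dx":0,"dy":0,"dz":0,"wx":0,"wy":0,"wz":0,"hand":45}]'
python3 - <<'E'
from h import *
s=get_state();print(s["tcp_pos"],s["contact_force"],s["eef_rot"])
cv2.imwrite("pics/w9.png",optics.capture("wrist"));cv2.imwrite("pics/s9.png",cv2.resize(optics.capture("side")[180:420,230:490],None,fx=2.4,fy=2.4))
E
```

```text
time_s: 14.18
tcp_pos: [0.5404, -0.104, 0.0114]
eef_rot: [-167.9, -0.0, -77.0]
contact_force: [-1.8, -0.6, -0.2]
gripper_width: 0.0393
[ 0.54044792 -0.10397331  0.01135011] [-1.7655699  -0.55308977 -0.15749604] [-1.67939151e+02 -1.02683919e-02 -7.69724024e+01]
```

View pics/w9.png

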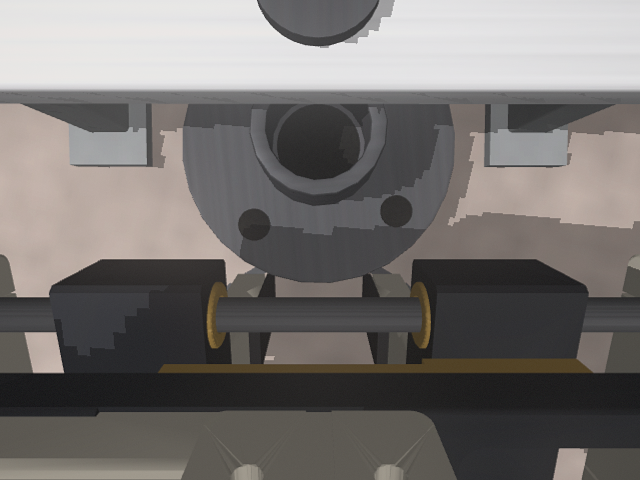

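View pics/s9.png

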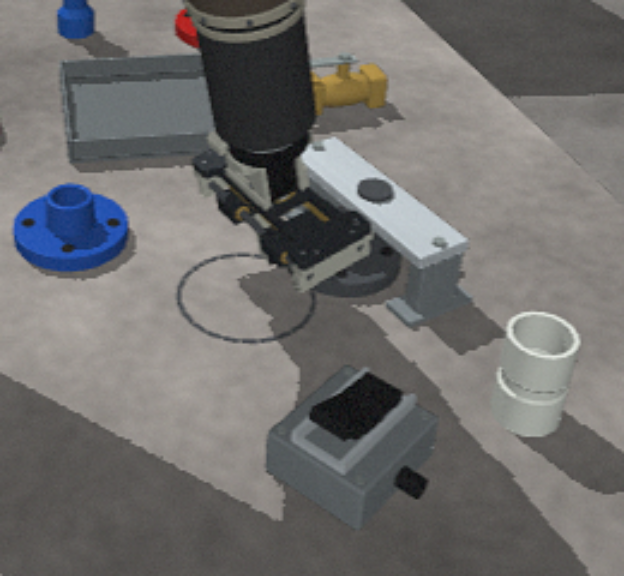

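Still centred (disc at col 318, feet symmetric about 318.5), with about 34 mm to go.

```bash
python3 -m crank '[{"dx":0,"dy":-5.9,"dz":1.25,"wx":0,"wy":0,"wz":0,"hand":45},{"dx":0,"dy":-7.8,"dz":1.7,"wx":0,"wy":0,"wz":0,"hand":45},{"dx":0,"dy":-6.8,"dz":1.5,"wx":0,"wy":0,"wz":0,"hand":45},{"dx":0,"dy":-3.9,"dz":0.8,"wx":0,"wy":0,"wz":0,"hand":45},{"dx":0,"dy":-2,"dz":0.4,"wx":0,"wy":0,"wz":0,"hand":45},{"dx":0,"dy":0,"dz":0,"wx":0,"wy":0,"wz":0,"hand":45}]'
```

```text
time_s: 15.02
tcp_pos: [0.5651, -0.0983, 0.0111]
eef_rot: [-168.1, 0.0, -77.0]
contact_force: [-6.2, -1.4, 3.1]
gripper_width: 0.0392
```

```bash
python3 -m crank '[{"dx":0,"dy":-2,"dz":0.4,"wx":0,"wy":0,"wz":0,"hand":45},{"dx":0,"dy":-2,"dz":0.4,"wx":0,"wy":0,"wz":0,"hand":45},{"dx":0,"dy":0,"dz":0,"wx":0,"wy":0,"wz":0,"hand":45}]'
```

```text
time_s: 15.4
tcp_pos: [0.5691, -0.0974, 0.0112]
eef_rot: [-168.1, 0.0, -77.0]
contact_force: [-4.5, -0.6, 1.9]
gripper_width: 0.0396
```

```bash
python3 -m crank '[{"dx":0,"dy":-1.5,"dz":0.3,"wx":0,"wy":0,"wz":0,"hand":45},{"dx":0,"dy":-1,"dz":0.2,"wx":0,"wy":0,"wz":0,"hand":45},{"dx":0,"dy":0,"dz":0,"wx":0,"wy":0,"wz":0,"hand":45}]'
```

```text
time_s: 15.78
tcp_pos: [0.5714, -0.0969, 0.0112]
eef_rot: [-168.1, 0.0, -77.0]
contact_force: [-5.1, -0.8, 2.8]
gripper_width: 0.0398
```

```bash
python3 -m crank '[{"dx":0,"dy":-1,"dz":0.2,"wx":0,"wy":0,"wz":0,"hand":45},{"dx":0,"dy":-1,"dz":0.2,"wx":0,"wy":0,"wz":0,"hand":45},{"dx":0,"dy":0,"dz":0,"wx":0,"wy":0,"wz":0,"hand":45}]'
```

```text
time_s: 16.15
tcp_pos: [0.5734, -0.0964, 0.0112]
eef_rot: [-168.1, 0.0, -77.0]
contact_force: [-5.6, -1.6, 3.3]
gripper_width: 0.0394
```

```bash
python3 -m crank '[{"dx":0,"dy":-1,"dz":0.2,"wx":0,"wy":0,"wz":0,"hand":45},{"dx":0,"dy":-1,"dz":0.2,"wx":0,"wy":0,"wz":0,"hand":45},{"dx":0,"dy":0,"dz":0,"wx":0,"wy":0,"wz":0,"hand":45}]'
```

```text
time_s: 16.52
tcp_pos: [0.5742, -0.0962, 0.011]
eef_rot: [-168.2, 0.0, -77.0]
contact_force: [-10.1, -1.8, 5.6]
gripper_width: 0.0396
```

```bash
python3 -m crank '[{"dx":0,"dy":-1,"dz":0.2,"wx":0,"wy":0,"wz":0,"hand":45},{"dx":0,"dy":-1,"dz":0.2,"wx":0,"wy":0,"wz":0,"hand":45},{"dx":0,"dy":0,"dz":0,"wx":0,"wy":0,"wz":0,"hand":45}]'
```

```text
time_s: 16.9
tcp_pos: [0.5744, -0.0962, 0.0106]
eef_rot: [-168.4, 0.0, -77.1]
contact_force: [-14.3, -3.1, 10.6]
gripper_width: 0.0395
```

Contact with the stops: the tool stalled at the predicted spot and the force rose to 14 N along the bay axis. I'll back off, rise and check.

```bash
python3 -m crank '[{"dx":0,"dy":3,"dz":-0.7,"wx":0,"wy":0,"wz":0,"hand":45},{"dx":0,"dy":10,"dz":-2.1,"wx":0,"wy":0,"wz":0,"hand":45},{"dx":0,"dy":15,"dz":-3,"wx":0,"wy":0,"wz":0,"hand":45},{"dx":0,"dy":0,"dz":-40,"wx":-6,"wy":0,"wz":0,"hand":45},{"dx":0,"dy":0,"dz":-50,"wx":-6,"wy":0,"wz":0,"hand":20},{"dx":0,"dy":0,"dz":-50,"wx":0,"wy":0,"wz":0,"hand":0},{"dx":0,"dy":0,"dz":0,"wx":0,"wy":0,"wz":0,"hand":0},{"dx":0,"dy":0,"dz":0,"wx":0,"wy":0,"wz":0,"hand":0}]'
python3 - <<'E'
from h import *
s=get_state();print(s["tcp_pos"],s["contact_force"],s["eef_rot"])
w=optics.capture("wrist");si=optics.capture("side")
cv2.imwrite("pics/w10r.png",w);cv2.imwrite("pics/s10r.png",si)
h=np.array([.638,-.081])
def dr(im,n):
  o=im.copy()
  for z,r in((.018,.06),(.0,.06)):
    P=np.array([proj(n,[h[0]+r*np.cos(a),h[1]+r*np.sin(a),z],s) for a in np.linspace(0,6.283,80)])
    cv2.polylines(o,[np.round(P).astype(int)],True,(0,255,0),1)
  return o
cv2.imwrite("pics/w10.png",dr(w,"wrist"));cv2.imwrite("pics/s10.png",cv2.resize(dr(si,"side")[220:330,330:450],None,fx=5,fy=5,interpolation=2))
E
```

```text
time_s: 17.9
tcp_pos: [0.5367, -0.1046, 0.1498]
eef_rot: [-180.0, 0.0, -77.0]
contact_force: [-0.0, -0.1, 0.3]
gripper_width: 0.005
[ 0.53674457 -0.10457245  0.1498139 ] [-0.03339204 -0.14912177  0.34436638] [-1.79954377e+02  2.53277170e-02 -7.70003336e+01]
```

View pics/w10.png

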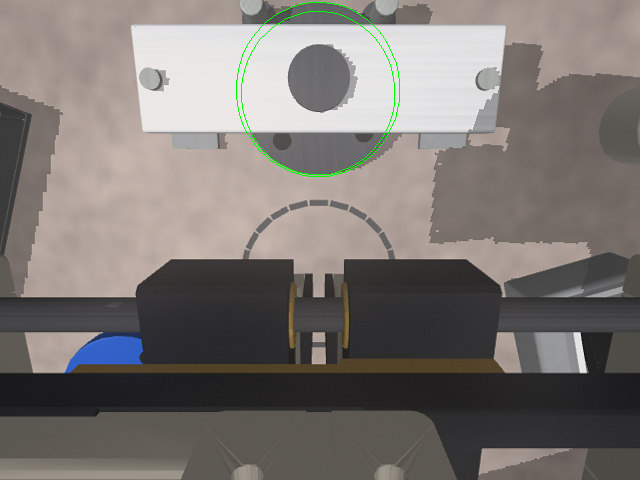

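View pics/s10.png

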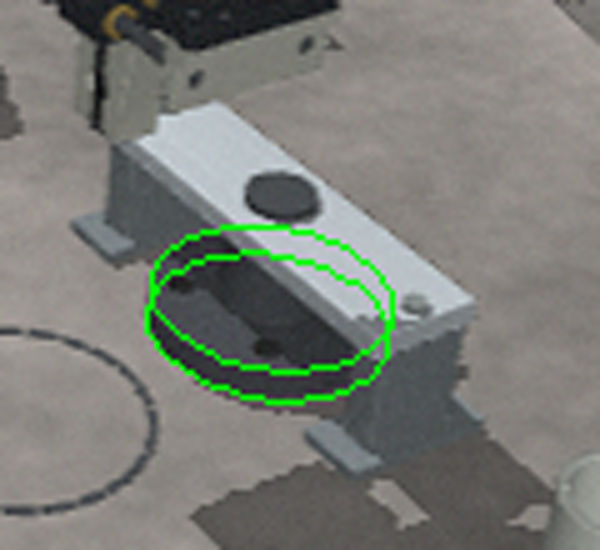

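The flange is home: its disc outline matches the home overlay and touches both posts at (251,8) and (386,8). Next is the rocker, starting with its axis from the pictures.

Run:
```python
from h import *
for n,w in(("top",(440,510,220,280)),("side",(335,420,325,400))):
    im=cv2.imread(f"pics/{n}0.png");g=cv2.cvtColor(im,6)
    b=(g<45).astype(np.uint8);m=np.zeros_like(b);m[w[2]:w[3],w[0]:w[1]]=b[w[2]:w[3],w[0]:w[1]]
    cs,_=cv2.findContours(m,0,2);k=max(cs,key=cv2.contourArea)
    W=np.array([onz(n,p[0],.066)[:2] for p in k])*1000
    rr=cv2.minAreaRect(W.astype(np.float32));print(n,rr,cv2.boundingRect(k))
im=cv2.imread("pics/top0.png");cv2.imwrite("pics/r1.png",cv2.resize(im[215:285,440:510],None,fx=7,fy=7,interpolation=2))
im=cv2.imread("pics/s10r.png");cv2.imwrite("pics/r2.png",cv2.resize(im[325:405,330:420],None,fx=6,fy=6,interpolation=2))
```

```text
top ((502.22967529296875, -340.0891418457031), (82.5428695678711, 37.95197677612305), 34.85259246826172) (461, 233, 28, 30)
side ((500.4652099609375, -342.29022216796875), (75.74674224853516, 45.567588806152344), 27.413537979125977) (359, 336, 38, 28)
```

View pics/r1.png

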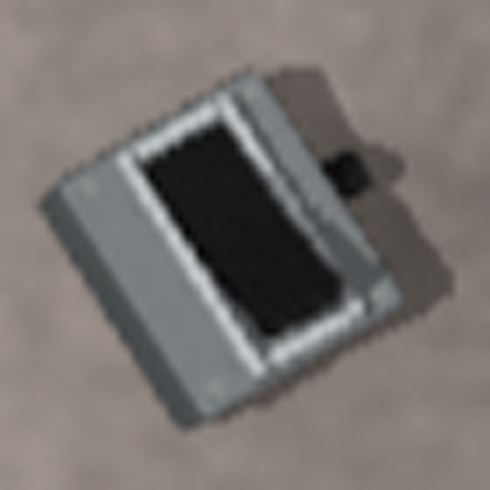

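View pics/r2.png

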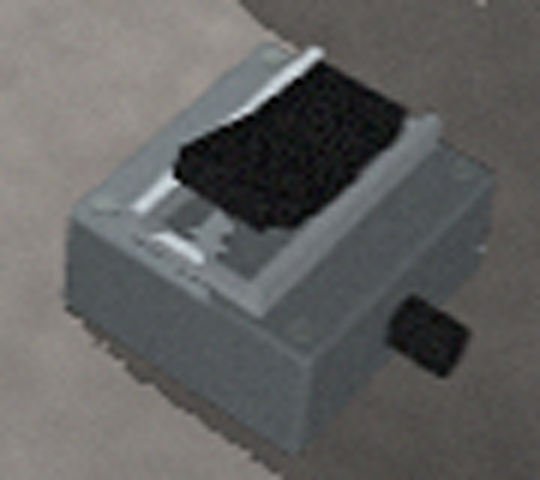

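The side crop confirms that the end nearest the camera, at (180,165) in the crop, stands raised. The gland is on the matching side, so box x points to about -145°. I'll open the jaws and press with one finger only: yaw -55°, with the +x finger on the run point.

```bash
python3 -m crank '[{"dx":0,"dy":0,"dz":0,"wx":0,"wy":0,"wz":-7.3,"hand":100},{"dx":0,"dy":0,"dz":0,"wx":0,"wy":0,"wz":-7.3,"hand":100},{"dx":0,"dy":0,"dz":0,"wx":0,"wy":0,"wz":-7.3,"hand":100},{"dx":20,"dy":32,"dz":0,"wx":0,"wy":0,"wz":0,"hand":100},{"dx":30,"dy":50,"dz":0,"wx":0,"wy":0,"wz":0,"hand":100},{"dx":30,"dy":50,"dz":0,"wx":0,"wy":0,"wz":0,"hand":100},{"dx":27,"dy":45,"dz":0,"wx":0,"wy":0,"wz":0,"hand":100},{"dx":10,"dy":18,"dz":0,"wx":0,"wy":0,"wz":0,"hand":100},{"dx":0,"dy":0,"dz":0,"wx":0,"wy":0,"wz":0,"hand":100},{"dx":0,"dy":0,"dz":0,"wx":0,"wy":0,"wz":0,"hand":100}]'
python3 - <<'E'
from h import *
s=get_state();print(s["tcp_pos"],s["contact_force"],s["eef_rot"])
w=optics.capture("wrist");si=optics.capture("side");cv2.imwrite("pics/w11.png",w);cv2.imwrite("pics/s11.png",cv2.resize(si[240:440,280:480],None,fx=3,fy=3))
for t in("rocker_run","box"):
  for q in finder.place_of(t,"wrist"):print(t,q["conf"],q["centre"],onz("wrist",q["centre"],.070 if t!="box" else 0,s))
E
```

```text
time_s: 19.25
tcp_pos: [0.4441, -0.3118, 0.1491]
eef_rot: [180.0, 0.1, -55.1]
contact_force: [-0.5, -0.4, -0.7]
gripper_width: 0.0874
[ 0.44414548 -0.31179256  0.14913378] [-0.53384124 -0.42339256 -0.74000571] [ 1.79953620e+02  6.64952624e-02 -5.50987176e+01]
rocker_run 0.94 [401.5, 243.8] [ 0.47898683 -0.35579611  0.07      ]
box 0.66 [387.8, 190.1] [ 0.50272295 -0.34208409  0.        ]
```

View pics/w11.png

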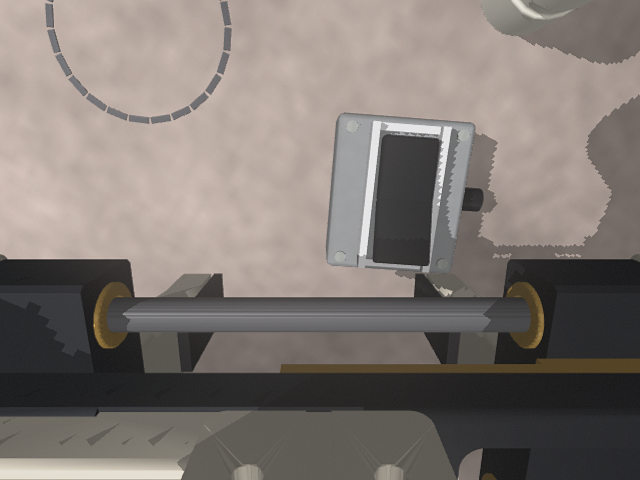

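View pics/s11.png

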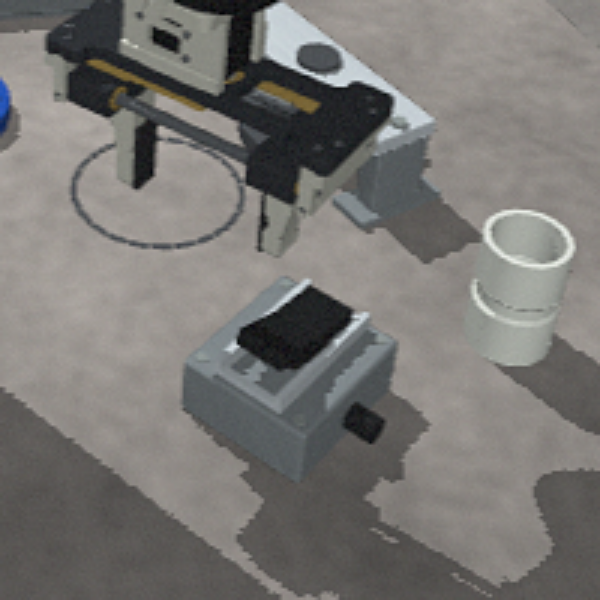

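The finger centre would be at (0.475,-0.3565), and the run point measures (0.477,-0.356). That's good alignment, so I'll descend.

```bash
python3 -m crank '[{"dx":0,"dy":0,"dz":35,"wx":0,"wy":0,"wz":0,"hand":100},{"dx":0,"dy":0,"dz":25,"wx":0,"wy":0,"wz":0,"hand":100},{"dx":0,"dy":0,"dz":7,"wx":0,"wy":0,"wz":0,"hand":100},{"dx":0,"dy":0,"dz":3,"wx":0,"wy":0,"wz":0,"hand":100},{"dx":0,"dy":0,"dz":3,"wx":0,"wy":0,"wz":0,"hand":100},{"dx":0,"dy":0,"dz":0,"wx":0,"wy":0,"wz":0,"hand":100}]'
python3 - <<'E'
from h import *
print(get_state()["tcp_pos"])
si=optics.capture("side");cv2.imwrite("pics/s12.png",cv2.resize(si[280:430,310:460],None,fx=4,fy=4))
E
```

```text
time_s: 20.2
tcp_pos: [0.4446, -0.3124, 0.0776]
eef_rot: [-180.0, -0.0, -55.1]
contact_force: [-1.1, -0.1, 2.1]
gripper_width: 0.0873
[ 0.44460453 -0.31242044  0.07764697]
```

View pics/s12.png

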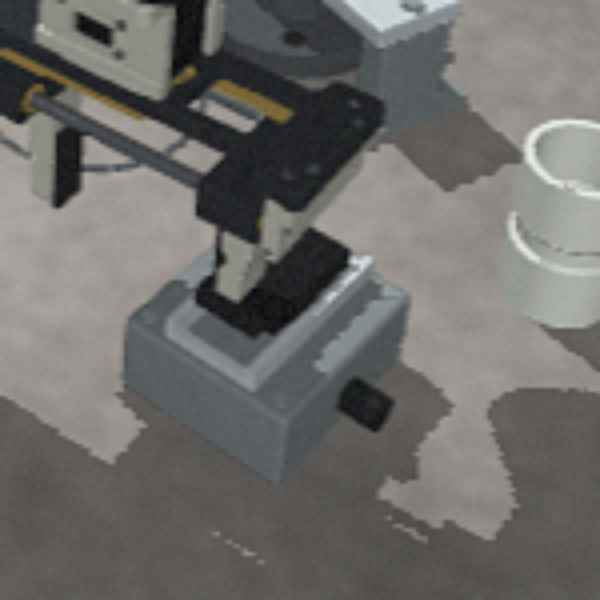

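The finger rests on the raised run end at about (235,290), with 2 N of force. I'll press it down.

```bash
python3 -m crank '[{"dx":0,"dy":0,"dz":3,"wx":0,"wy":0,"wz":0,"hand":100},{"dx":0,"dy":0,"dz":3,"wx":0,"wy":0,"wz":0,"hand":100},{"dx":0,"dy":0,"dz":3,"wx":0,"wy":0,"wz":0,"hand":100},{"dx":0,"dy":0,"dz":0,"wx":0,"wy":0,"wz":0,"hand":100}]'
```

```text
time_s: 20.75
tcp_pos: [0.4445, -0.3121, 0.0676]
eef_rot: [-180.0, 0.0, -55.1]
contact_force: [0.5, -0.3, -0.3]
gripper_width: 0.0876
```

```bash
python3 -m crank '[{"dx":0,"dy":0,"dz":2,"wx":0,"wy":0,"wz":0,"hand":100},{"dx":0,"dy":0,"dz":1.5,"wx":0,"wy":0,"wz":0,"hand":100},{"dx":0,"dy":0,"dz":0,"wx":0,"wy":0,"wz":0,"hand":100}]'
```

```text
time_s: 21.12
tcp_pos: [0.4443, -0.3122, 0.0644]
eef_rot: [180.0, 0.0, -55.1]
contact_force: [-2.1, -0.7, 2.7]
gripper_width: 0.0875
```

```bash
python3 -m crank '[{"dx":0,"dy":0,"dz":1.5,"wx":0,"wy":0,"wz":0,"hand":100},{"dx":0,"dy":0,"dz":1.5,"wx":0,"wy":0,"wz":0,"hand":100},{"dx":0,"dy":0,"dz":0,"wx":0,"wy":0,"wz":0,"hand":100}]'
```

```text
time_s: 21.5
tcp_pos: [0.4444, -0.3125, 0.0629]
eef_rot: [180.0, -0.0, -55.1]
contact_force: [-6.7, 1.7, 18.0]
gripper_width: 0.0872
```

```bash
python3 -m crank '[{"dx":0,"dy":0,"dz":1,"wx":0,"wy":0,"wz":0,"hand":100},{"dx":0,"dy":0,"dz":1,"wx":0,"wy":0,"wz":0,"hand":100},{"dx":0,"dy":0,"dz":0,"wx":0,"wy":0,"wz":0,"hand":100}]'
```

```text
time_s: 21.88
tcp_pos: [0.4445, -0.3126, 0.0623]
eef_rot: [-180.0, -0.1, -55.0]
contact_force: [-11.6, 7.2, 32.1]
gripper_width: 0.0875
```

Hard stop reached: travel was ~15 mm and the force rose to 32 N. Lifting off and checking.

```bash
python3 -m crank '[{"dx":0,"dy":0,"dz":-5,"wx":0,"wy":0,"wz":0,"hand":100},{"dx":0,"dy":0,"dz":-30,"wx":0,"wy":0,"wz":0,"hand":100},{"dx":0,"dy":20,"dz":-50,"wx":0,"wy":0,"wz":0,"hand":100},{"dx":-30,"dy":20,"dz":-40,"wx":0,"wy":0,"wz":0,"hand":100},{"dx":0,"dy":0,"dz":0,"wx":0,"wy":0,"wz":0,"hand":100},{"dx":0,"dy":0,"dz":0,"wx":0,"wy":0,"wz":0,"hand":100}]'
python3 - <<'E'
from h import *
s=get_state();print(s["tcp_pos"],s["contact_force"])
si=optics.capture("side");cv2.imwrite("pics/s13.png",cv2.resize(si[200:420,290:490],None,fx=2.7,fy=2.7,interpolation=2))
cv2.imwrite("pics/t13.png",optics.capture("top"))
cv2.imwrite("pics/w13.png",optics.capture("wrist"))
for k,z in dict(valve_c=.022,coupling_c=.045,nozzle_c=.056).items():
    print(k,[np.round(onz("side",q["centre"],z),3) for q in finder.place_of(k,"side")[:1]])
E
```

```text
time_s: 22.62
tcp_pos: [0.3947, -0.3102, 0.1842]
eef_rot: [-179.9, -0.0, -55.1]
contact_force: [0.1, -0.1, -0.9]
gripper_width: 0.0877
[ 0.39466146 -0.31022261  0.18424111] [ 0.10196541 -0.08408384 -0.92401902]
valve_c [array([0.735, 0.208, 0.022])]
coupling_c [array([ 0.658, -0.341,  0.045])]
nozzle_c [array([0.456, 0.497, 0.056])]
```

View pics/s13.png

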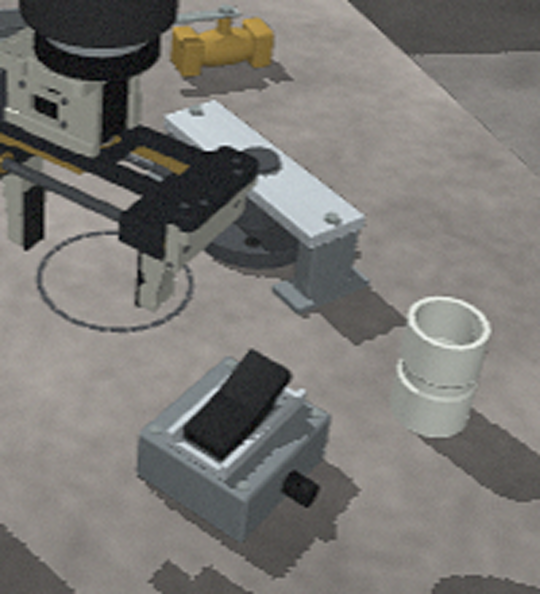

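View pics/w13.png

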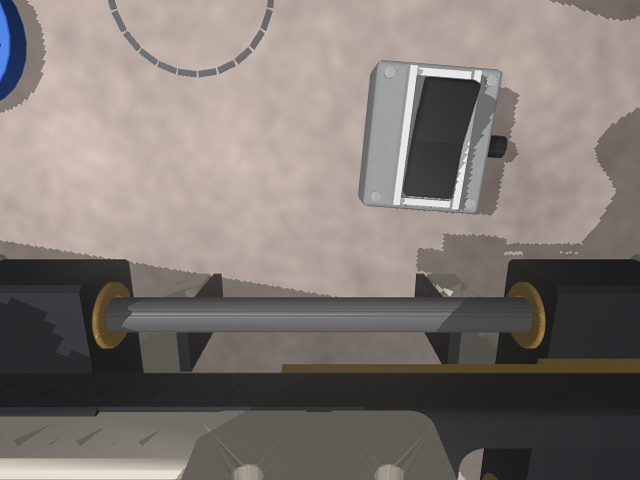

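View pics/t13.png

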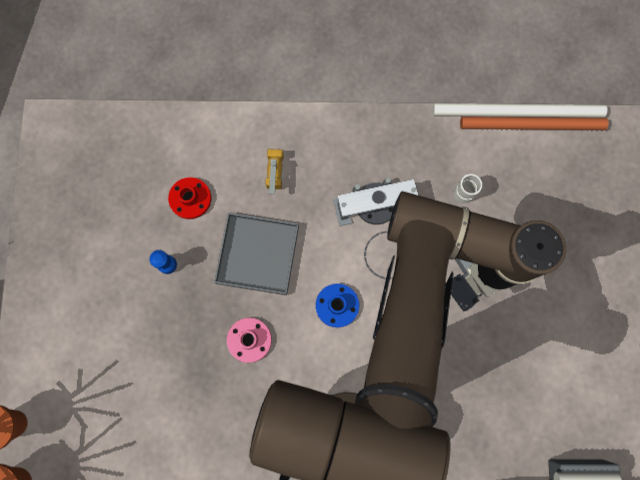

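The rocker's run end is now down and its far end raised. The flange is still under the beam, the bystanders are at their starting pixels, and the arm is clear of everything. Handing in.

Run:
```python
from plant import order
print(order.close_job())
```

```text
the job is handed in; nothing more can be done
None
```

I finished all three steps and handed the job in at about 23 s of the 62 s allowed; no verdict was reported.

- **Placing:** I lifted the dark flange out of the tray by its neck and set it flat on the ring mark. After I let go, it measured about 2 mm from the mark's centre.
- **Pushing home:** I pushed the flange under the beam with both fingers cradling its rim. It stalled against the stops where expected, with the force rising to about 14 N along the push direction. The outline I drew at the home point matched the flange in the wrist and side pictures. I did not measure the remaining error to the millimetre.
- **Rocker:** I pressed the raised end down with one finger. It travelled about 15 mm to a hard stop, peaking at about 32 N on the finger. The last pictures show the run end down and the other end raised.
- **Bystanders and arm:** The valve, coupling and nozzle looked unmoved in the top picture, and the arm is clear with no contact force. One check disagreed: the network's last side view put the coupling about 12 mm from its earlier estimate. It stands at the same pixel in the top picture and I never went near it, so I took that as detector error.

The first two move calls were refused, because every row needs all seven keys. Nothing moved, and no time was lost.

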